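# Unpack the cork-testing kit at the corkscrew stall

## Task

Unpack the stacked cork-testing kit one piece at a time from the top down, finishing each piece before taking the next: the copper cup into the small round saucer, the brass gauge ring over the peg of the testing block so that it lies flat on the wood, the steel weight into the wide round saucer, and last the wooden case into the rectangular tray, lengthwise. Set every piece down upright in about the middle of its place, flat inside the rim, without tipping it over or letting it fall, and leave the black bottle standing where it is.

Things in the scene. Friction and masses are not known exactly. Their poses are not given: they have to be found in the camera images.
- cup: Copper measuring cup, a plain straight open cup with two thin brass bands, outside diameter 38 mm, 44 mm high, wall 2.5 mm, 0.09 kg. Top piece of the stack, standing on the gauge ring. Origin at the centre of its underside, z up.
- gauge: Brass gauge ring, outside diameter 48 mm, hole 26 mm right through, 24 mm high, 0.22 kg. Second from the top, lying on the weight, under the cup. Origin at the centre of its underside, z up.
- weight: Round solid steel weight, diameter 58 mm, 28 mm high, about 0.5 kg. Third from the top, standing on the case, under the ring. Origin at the centre of its underside, z up.
- case: Closed mid-brown wooden case, a block 95 mm (its x) by 54 mm (its y) by 32 mm high with a dark seam round it and a small brass clasp on one short end, about 0.2 kg. Bottom of the stack, on the counter. Either way round is right in the tray. Origin at the centre of its underside, z up.
- small_saucer: Small round dark wooden saucer, fixed, outside diameter 68 mm, inside diameter 56 mm; its floor is 6 mm and its rim 10 mm above the counter. For the cup. Origin at the centre of its underside.
- wide_saucer: Wide round dark wooden saucer, fixed, outside diameter 92 mm, inside diameter 80 mm; its floor is 6 mm and its rim 10 mm above the counter. For the weight. Origin at the centre of its underside.
- test_block: Pale wooden cork-testing block, fixed, 190 mm (its x) by 90 mm (its y) by 40 mm high. A thin upright steel peg, diameter 8 mm, rises 30 mm from its top (tip 70 mm above the counter); an open toggle clamp with a red handle, up to 105 mm above the counter, is screwed to the other end, from 67 mm to 183 mm along +x from the peg. The origin lies on the counter straight below the peg; the block runs from 45 mm behind the peg to 145 mm ahead of it along its x. For the gauge ring.
- tray: Rectangular open dark wooden tray, fixed, outside 127 mm (its x) by 86 mm (its y), inside 115 by 74 mm; its floor is 5 mm and its rim 10 mm above the counter. For the case, long side along the tray's long side. Origin at the centre of its underside.
- bottle: Black glass wine bottle, loose, diameter 74 mm, 280 mm tall, standing at the left side, seen from the robot. To be left alone. Origin at the centre of its underside.

How it is judged:
By the outcome, as a careful person would: the job done as asked, in the order asked, and still so for the second after the job is handed in, with the robot touching nothing.
It also fails if it takes over 122 s, if anything falls off the work surface, if the arm or the gripper's body presses on something with over 40 N, if the wrist force passes 120 N, or if a joint passes its speed limit or range.

## Robot

A 7-joint arm with a two-finger parallel gripper is mounted at the origin on the work surface. World frame = base frame: x ahead of the robot, y to its left, z up, the work surface at z = 0. Lengths are in m, angles in rad, forces in N, time in s.
With the tool pointing down it reaches from about 0.425 to 0.95 m from the base axis. Payload 4.7 kg.
Tool frame: the origin (TCP) lies at the very end of the fingers, on their centre line; the grasp point (between the pads) lies 19 mm behind it; x points along the fingers, z is the direction in which the jaws open and shut, and the axes are right-handed (so a half turn about x gives the same grasp; the last joint's range is limited). The gripper opens to 85 mm and grips with 20 to 120 N. Pads are 22 mm wide; open, the fingers measure 114 mm over their backs; the gripper's body (76 mm by 85 mm) begins 54 mm behind the grasp point. The pads swing forward as they close: fully open they stand 13 mm farther back than shut.
Start: joints at [1.279, 0.469, -0.049, 1.532, 0.024, 1.141, -0.082], TCP at [0.175, -0.652, 0.231] pointing down, gripper open.
Joint ranges: [-2.59, 2.59], [-0.33, 1.99], [-1.39, 1.29], [0.1, 2.45], [-1.04, 4.18], [0.21, 1.99], [-2.66, 2.66]. Speed limits (rad/s): [2.57, 2.57, 3.14, 3.14, 3.14, 3.14, 3.14].

## Interface

Orientations are given as [roll, pitch, yaw] about the fixed x, y, z axes, in that order (R = Rz(yaw) Ry(pitch) Rx(roll)).
In Python, from rig import arm gives the robot as it stands. Calls block until the motion is done:
- arm.move_pose(position, orientation): joint-space move of the TCP to a pose.
- arm.line_to(position, ori=None, vel=0.15, guard=None): straight line of the TCP; ori=None keeps the orientation; vel is the mean speed in m/s. With guard (N) it stops when the force on the tool has changed by that much, and returns True; else False.
- arm.goto_joints(angles): joint-space move.
- arm.command_gripper(opening): finger opening in m; the grip force is fixed at half the most; returns when the fingers have stopped.
- arm.hold(seconds).
- arm.inverse_kinematics(position, orientation): joint angles nearest the present ones, or None.
- arm.snapshot(name): name is "scene" or "top" or "wrist"; returns a dict with "img" (400x640x3 uint8, blue, green, red), "range_z" (400x640 float32, m along the optical axis (not along the pixel's ray), 0 where there is no reading), "fx", "fy", "cx", "cy" (pixels), "rvec" (rotation vector, rad) and "tvec" (3), from world to camera coordinates, as OpenCV has them. Camera axes: x right, y down, z forward; pixel columns grow to the right and rows downward; lengths in m; the calibration is good to about 2 mm. A picture is of the moment at which its call begins.
A pose or a line that the arm cannot do raises arm.MotionError and nothing moves.
- arm.sign_off(): hands the job in, once; it reports no verdict.
Readings, each from a call of its own:
- arm.current_time_s(): time.
- arm.current_joint_positions(): joint angles.
- arm.current_qvel(): joint speeds.
- arm.current_joint_efforts(): joint torques, N m.
- arm.current_ee_pos(): TCP position.
- arm.current_eef_rot(): TCP orientation.
- arm.current_ft_force(): force on the tool from outside, world axes, zero at the start.
- arm.current_wrist_torque(): the same for the moment, N m.
- arm.current_grip_width(): finger opening in m.
Only numpy, scipy, OpenCV 4.12 (cv2) and the standard library are available. Lean on these libraries where they do the work, as an engineer would, in place of code of your own. Each camera call takes 0.05 s, during which the arm holds its last target. There are 200 camera calls.

## Working session

There is one attempt and no reset: what is moved stays moved. The work goes in short steps, each a Python script; the robot and the scene stay as the last script left them, time stands still between calls to the robot, and variables do not carry over. Pictures are saved under pics/ and viewed, about 12 in all and at most 16, crops included, and the job is handed in when it is done.

```bash
ls; mkdir -p pics; python3 - <<'E'
from rig import arm
import cv2,numpy as np
for n in("scene","top"):
    s=arm.snapshot(n);cv2.imwrite(f"pics/{n}0.png",s["img"]);np.savez(f"{n}0.npz",**s)
    R=cv2.Rodrigues(np.array(s["rvec"]))[0];print(n,s["fx"],s["cx"],s["cy"],-R.T@np.ravel(s["tvec"]),R[2])
print(arm.current_time_s(),arm.current_ee_pos(),arm.current_eef_rot(),arm.current_grip_width(),arm.current_ft_force())
E
```

```text
pics
scene 380.0461841639817 321.46486186635514 198.06952221824525 [ 0.86314604 -0.46714642  0.74744489] [-0.38064052  0.57303741 -0.72576919]
top 464.62748903172405 332.93288288656464 196.1128709698573 [0.42870303 0.04539533 1.21465599] [ 0.06922058  0.00636367 -0.99758108]
0.1 [ 0.17523301 -0.65133514  0.23034818] [-3.11406306  1.56903562  1.86109864] 0.08531985450155188 [0.35308857 1.13854125 0.71130694]
```

View pics/top0.png

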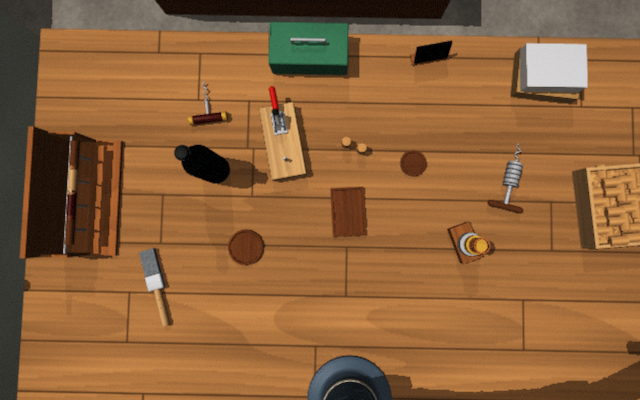

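View pics/scene0.png

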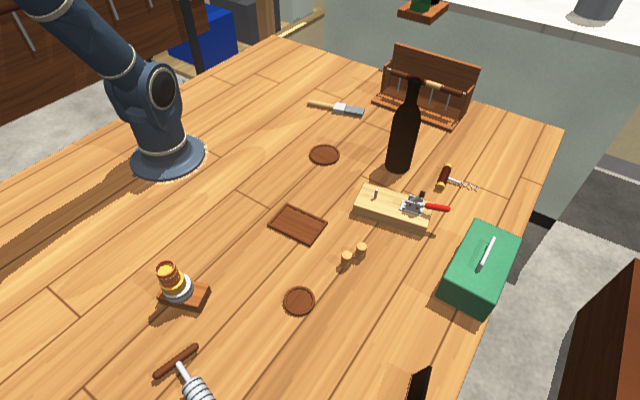

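Top view: stack at (470,243), small saucer (413,163), wide saucer (246,247), tray (348,211), peg (287,158), bottle (203,163). I'll measure with the depth clouds and view an enlarged crop.

```bash
cat > h.py <<'E'
import numpy as np,cv2
def cloud(s):
    v,u=np.mgrid[0:400,0:640];z=np.asarray(s["range_z"]);R=cv2.Rodrigues(np.array(s["rvec"]))[0]
    P=np.stack([(u-s["cx"])/s["fx"]*z,(v-s["cy"])/s["fy"]*z,z],-1)
    W=(P-np.ravel(s["tvec"]))@R
    W[z<=0]=np.nan
    return W
def ray(s,u,v,h):
    R=cv2.Rodrigues(np.array(s["rvec"]))[0];c=-R.T@np.ravel(s["tvec"])
    d=R.T@np.array([(u-s["cx"])/s["fx"],(v-s["cy"])/s["fy"],1]);return c+d*(h-c[2])/d[2]
def proj(s,p):
    K=np.array([[s["fx"],0,s["cx"]],[0,s["fy"],s["cy"]],[0,0,1]])
    return cv2.projectPoints(np.array(p,float).reshape(-1,3),np.array(s["rvec"]),np.array(s["tvec"]),K,None)[0][:,0]
E
python3 - <<'E'
import numpy as np,cv2
from h import *
s=dict(np.load("top0.npz"));W=cloud(s);sc=dict(np.load("scene0.npz"));V=cloud(sc)
print("table z",np.nanmedian(W[280:340,200:500,2]),np.nanstd(W[290:310,380:420,2]),np.nanmedian(V[200:260,100:150,2]))
for n,(u,v,r) in dict(stack=(470,243,28),small=(413,163,18),wide=(246,247,24),tray=(348,211,32)).items():
    p=W[v-r:v+r,u-r:u+r].reshape(-1,3);p=p[p[:,2]>0.004]
    for a,b in((.004,.02),(.024,.04),(.05,.07),(.07,.1),(.115,.14)):
        q=p[(p[:,2]>a)&(p[:,2]<b)]
        if len(q)>8:
            c,sz,an=cv2.minAreaRect(q[:,:2].astype(np.float32)*1000);print(n,a,len(q),np.round(q.mean(0),4),"rect",np.round(c,1),np.round(sz,1),round(an,1),"z",np.round(np.median(q[:,2]),4))
b=W[90:190,250:315].reshape(-1,3);q=b[(b[:,2]>.03)&(b[:,2]<.048)];print("block",cv2.minAreaRect(q[:,:2].astype(np.float32)*1000))
q=W[150:170,278:296].reshape(-1,3);q=q[q[:,2]>.05];print("peg",q)
cr=lambda s,u,v,r,k:cv2.resize(s["img"][v-r:v+r,u-r:u+r],None,fx=k,fy=k,interpolation=cv2.INTER_CUBIC)
t=np.vstack([np.hstack([cr(s,470,243,30,5),cr(s,287,150,30,5)]),np.hstack([cr(sc,185,287,30,5),cr(s,348,211,30,5)])])
cv2.imwrite("pics/c1.png",t)
E
```

```text
table z -0.0013924634522477458 0.002333305472247389 0.00020757618216572164
stack 0.004 70 [ 0.3966 -0.271   0.0099] rect [ 400.3 -304.7] [128.1 123.6] 8.8 z 0.0089
stack 0.024 421 [ 0.4038 -0.2767  0.03  ] rect [ 399.2 -285.1] [95.2 56.1] 21.5 z 0.0299
stack 0.05 162 [ 0.3983 -0.2763  0.0582] rect [ 396.8 -282.7] [42.1 57.5] 84.1 z 0.0578
stack 0.07 132 [ 0.3968 -0.2815  0.0832] rect [ 395.8 -287.1] [33.9 45.2] 85.3 z 0.0824
stack 0.115 129 [ 0.3955 -0.2947  0.1213] rect [ 395.8 -295.1] [35.  38.4] 1.5 z 0.1219
small 0.004 368 [ 0.6034 -0.1534  0.0069] rect [ 598.8 -153.1] [87.9 69.3] 18.1 z 0.0066
wide 0.004 785 [0.3758 0.2782 0.0071] rect [374.8 275.9] [116.1 114.8] 1.2 z 0.0066
tray 0.004 1135 [0.4728 0.0151 0.0069] rect [479.9  13.9] [159.1 151.3] 87.6 z 0.0064
block ((650.498291015625, 187.4490966796875), (190.86009216308594, 90.40548706054688), 11.701048851013184)
peg [[0.60346549 0.17901115 0.06764921]
 [0.60346013 0.17647959 0.06800015]
 [0.60364769 0.17409155 0.06708544]
 [0.60097729 0.17895892 0.06750395]
 [0.6006038  0.17614683 0.07031085]
 [0.60067097 0.17367587 0.07018347]
 [0.59883785 0.17918083 0.06500291]
 [0.59817826 0.17613831 0.06978483]
 [0.59845074 0.17382209 0.0682693 ]
 [0.59804801 0.17792729 0.0535101 ]]
```

View pics/c1.png

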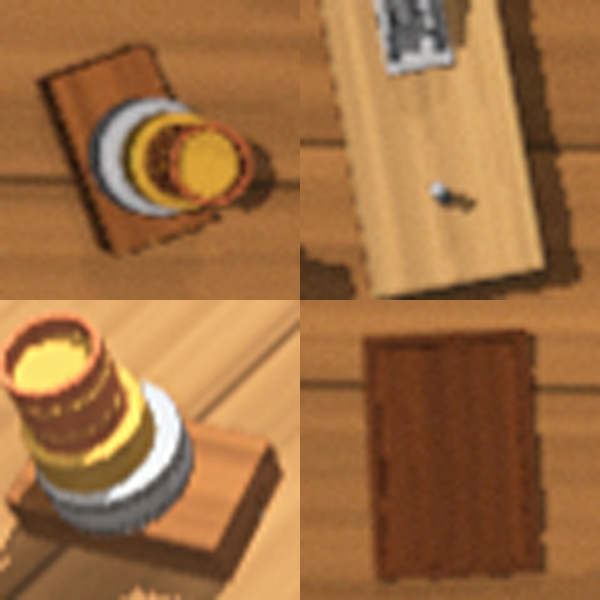

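Crops: cup roughly centred on the ring, weight and case offset a little (case long axis up-left, about 21.5°). Peg at top-view pixel about (287,158). Next I'll refine the saucers and tray by colour mask, then go above the stack for a wrist look.

```bash
cat >> h.py <<'E'
from scipy.spatial.transform import Rotation as Ro
def ori(deg):  # tool down, jaws along deg in the xy plane
    a=np.radians(deg);z=np.array([np.cos(a),np.sin(a),0]);x=np.array([0,0,-1.])
    import warnings;warnings.simplefilter("ignore")
    return list(Ro.from_matrix(np.stack([x,np.cross(z,x),z],1)).as_euler("xyz"))
E
python3 - <<'E'
from rig import arm
from h import *
s=dict(np.load("top0.npz"));sc=dict(np.load("scene0.npz"))
for im,items in((s,dict(small=(413,163,18),wide=(246,247,24),tray=(348,211,32))),(sc,dict(small=(299,301,22),wide=(325,155,20),tray=(298,224,34)))):
  for n,(u,v,r) in items.items():
    g=cv2.cvtColor(im["img"],cv2.COLOR_BGR2GRAY)[v-r:v+r,u-r:u+r].astype(np.uint8)
    t,m=cv2.threshold(g,0,255,cv2.THRESH_BINARY_INV+cv2.THRESH_OTSU)
    m=cv2.morphologyEx(m,cv2.MORPH_OPEN,np.ones((3,3)))
    c=max(cv2.findContours(m,0,2)[0],key=cv2.contourArea)[:,0]+[u-r,v-r]
    P=np.array([ray(im,a,b,.008)[:2] for a,b in c],np.float32)*1000
    print(n,np.round(cv2.minAreaRect(P),1) if 0 else cv2.minAreaRect(P),cv2.minEnclosingCircle(P))
W=cloud(s);b=W[140:190,170:235].reshape(-1,3);q=b[(b[:,2]>.05)];print("bottle",np.nanmin(q,0),np.nanmax(q,0))
P=(.396,-.294)
for d in(0,30,60,90,111.5,120,150,180,210,240,270,291.5,300,330):
    q=arm.inverse_kinematics([*P,.2],ori(d)); print(d,None if q is None else np.round(q,2))
E
```

```text
small ((603.3770751953125, -154.3997039794922), (68.46981811523438, 68.01358032226562), 1.1021578311920166) ((605.0794677734375, -152.99880981445312), 37.735198974609375)
wide ((376.4793395996094, 275.76080322265625), (94.1443862915039, 91.7052993774414), 64.9112548828125) ((377.85302734375, 274.56585693359375), 48.777225494384766)
tray ((472.5389709472656, 12.689643859863281), (129.0571746826172, 90.18299102783203), 4.685323715209961) ((472.4979248046875, 13.211287498474121), 76.02909088134766)
small ((606.468505859375, -159.37722778320312), (68.48786163330078, 70.1640625), 34.839908599853516) ((607.7526245117188, -160.56253051757812), 37.65016174316406)
wide ((378.8458557128906, 271.3399658203125), (90.88050079345703, 97.7256851196289), 35.350921630859375) ((380.3756408691406, 269.2357482910156), 52.42795944213867)
tray ((474.6597900390625, 6.627689361572266), (132.43190002441406, 99.18072509765625), 4.511359691619873) ((474.505615234375, 8.413013458251953), 77.65986633300781)
bottle [0.53999384 0.32644953 0.05012769] [0.61197679 0.39497837 0.28331268]
0 [ 0.98  0.25 -0.5   1.97  0.14  0.96  0.41]
30 [ 1.04  0.26 -0.57  1.97  0.17  0.96  0.91]
60 [ 1.12  0.27 -0.67  1.96  0.2   0.97  1.4 ]
90 [ 1.19  0.29 -0.76  1.96  0.24  0.98  1.89]
111.5 [ 1.48  0.44 -1.17  1.95  0.46  1.06  2.05]
120 [ 1.48  0.44 -1.17  1.95  0.46  1.06  2.2 ]
150 [-0.42  0.44  1.28  2.04 -0.5   1.03 -2.56]
180 [ 0.49  0.2   0.08  2.   -0.02  0.94 -2.57]
210 [ 0.57  0.21 -0.02  1.99  0.    0.94 -2.07]
240 [ 0.65  0.21 -0.11  1.99  0.03  0.95 -1.57]
270 [ 0.73  0.22 -0.2   1.98  0.05  0.95 -1.07]
291.5 [ 0.79  0.22 -0.27  1.98  0.07  0.95 -0.71]
300 [ 0.81  0.22 -0.3   1.98  0.08  0.95 -0.57]
330 [ 0.9   0.23 -0.4   1.97  0.11  0.96 -0.08]
```

```bash
python3 - <<'E'
from rig import arm
from h import *
t=arm.current_time_s()
arm.move_pose([.396,-.294,.26],ori(291.5))
s=arm.snapshot("wrist");np.savez("w1.npz",**s);W=cloud(s)
print(arm.current_time_s()-t,np.round(arm.current_ee_pos(),4),arm.current_grip_width(),arm.current_ft_force())
im=s["img"].copy()
for p,c in (((.396,-.295,.128),(0,255,0)),((.396,-.294,.084),(255,0,0)),((.397,-.2907,.06),(255,0,255)),((.399,-.285,.032),(255,255,0))):
    x=proj(s,p)[0];print(x);cv2.drawMarker(im,tuple(int(i) for i in x),c,0,14,2)
cv2.imwrite("pics/w1.png",im)
m=(W[...,0]>.34)&(W[...,0]<.46)&(W[...,1]>-.35)&(W[...,1]<-.23)
for a,b in((.024,.04),(.05,.066),(.076,.09),(.115,.135)):
    q=W[m&(W[...,2]>a)&(W[...,2]<b)]
    if len(q)>8:print(a,len(q),np.median(q[:,2]),cv2.minAreaRect(q[:,:2].astype(np.float32)*1000),np.percentile(q,[1,99],axis=0)[:,:2].round(4).tolist())
E
```

```text
1.6082999999999998 [ 0.3955 -0.2955  0.2598] 0.08546390103431249 [-0.3014054  -0.46077885  0.14223348]
[317.57353379 188.23284765]
[316.71152142 176.2223231 ]
[314.11968011 168.9898191 ]
[310.15703221 160.30914952]
0.024 1692 0.03202557132958376 ((400.0829162597656, -290.4979248046875), (95.59976196289062, 55.87649917602539), 20.927370071411133) [[0.35, -0.3062], [0.4504, -0.2509]]
0.05 713 0.05984747563517339 ((403.6097106933594, -288.8349609375), (39.642417907714844, 57.49797439575195), 44.786155700683594) [[0.3736, -0.3188], [0.4255, -0.2668]]
0.076 521 0.08378887743126372 ((403.41741943359375, -294.9450988769531), (31.250669479370117, 46.89435958862305), 27.693561553955078) [[0.3821, -0.3206], [0.4196, -0.2755]]
0.115 1448 0.11656195463913073 ((396.35443115234375, -299.4800720214844), (37.410606384277344, 37.456512451171875), 46.104156494140625) [[0.3785, -0.317], [0.4145, -0.2813]]
```

View pics/w1.png

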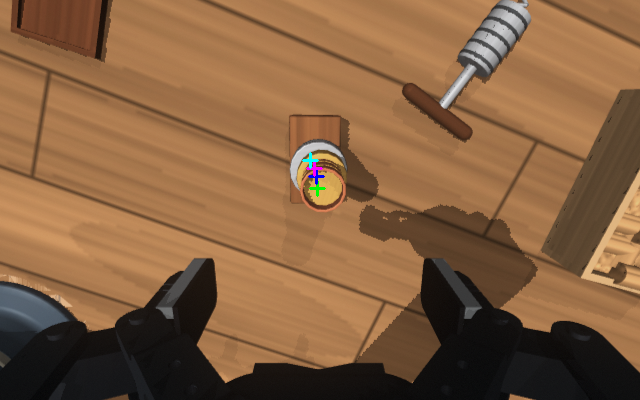

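Wrist view: stack centred near (322,185), cup about 5 px right of the marks. The wrist and scene cameras agree that the top camera reads about 4–5 mm too far in +y. I'll do a quick wrist flyover of the targets to get consistent numbers.

```bash
python3 - <<'E'
from rig import arm
from h import *
sc=dict(np.load("scene0.npz"));print("cup scene",ray(sc,165.5,268.5,.128))
t=arm.current_time_s();tiles=[]
for n,p,d in(("small",(.604,-.157),291.5),("peg",(.601,.174),282),("tray",(.473,.010),274.6),("wide",(.377,.273),300)):
    arm.move_pose([*p,.26],ori(d)); s=arm.snapshot("wrist");np.savez("w_%s.npz"%n,**s);W=cloud(s)
    u,v=proj(s,(*p,.008))[0]
    m0=(np.hypot(W[...,0]-p[0],W[...,1]-p[1])<.09)
    if n=="peg":
        q=W[m0&(W[...,2]>.05)&(np.hypot(W[...,0]-p[0],W[...,1]-p[1])<.03)];print("peg",len(q),q.mean(0),q.min(0),q.max(0))
        q=W[(np.hypot(W[...,0]-p[0],W[...,1]-p[1])<.2)&(W[...,2]>.034)&(W[...,2]<.046)];print(cv2.minAreaRect(q[:,:2].astype(np.float32)*1000))
    else:
        m=(m0&(W[...,2]>.0035)&(W[...,2]<.02)).astype(np.uint8);m=cv2.morphologyEx(m,cv2.MORPH_OPEN,np.ones((3,3)))
        c=max(cv2.findContours(m,0,2)[0],key=cv2.contourArea)[:,0]
        P=np.array([ray(s,a,b,.008)[:2] for a,b in c],np.float32)*1000
        print(n,cv2.minAreaRect(P),cv2.minEnclosingCircle(P))
    im=s["img"].copy();cv2.drawMarker(im,(int(u),int(v)),(0,255,0),0,14,1)
    tiles.append(cv2.resize(im[60:320,140:500],(396,286)))
print(arm.current_time_s()-t)
cv2.imwrite("pics/f.png",np.vstack([np.hstack(tiles[:2]),np.hstack(tiles[2:])]))
E
```

```text
cup scene [ 0.40055203 -0.3005431   0.128     ]
small ((604.9810791015625, -158.30433654785156), (66.70256805419922, 66.38496398925781), 21.332889556884766) ((604.99951171875, -157.80374145507812), 33.97090148925781)
peg 8189 [0.6124995  0.17746987 0.33886194] [0.5993698  0.15179594 0.05006116] [0.62417282 0.20247379 0.35321474]
((652.4830932617188, 177.29515075683594), (189.71238708496094, 385.1917419433594), 11.810799598693848)
tray ((473.8110046386719, 10.734081268310547), (127.50377655029297, 86.42398834228516), 4.157456398010254) ((473.4843444824219, 10.592084884643555), 76.58690643310547)
wide ((377.68414306640625, 274.733154296875), (90.955322265625, 90.57840728759766), 29.811389923095703) ((377.2464294433594, 274.7100524902344), 45.97594451904297)
4.3584
```

View pics/f.png

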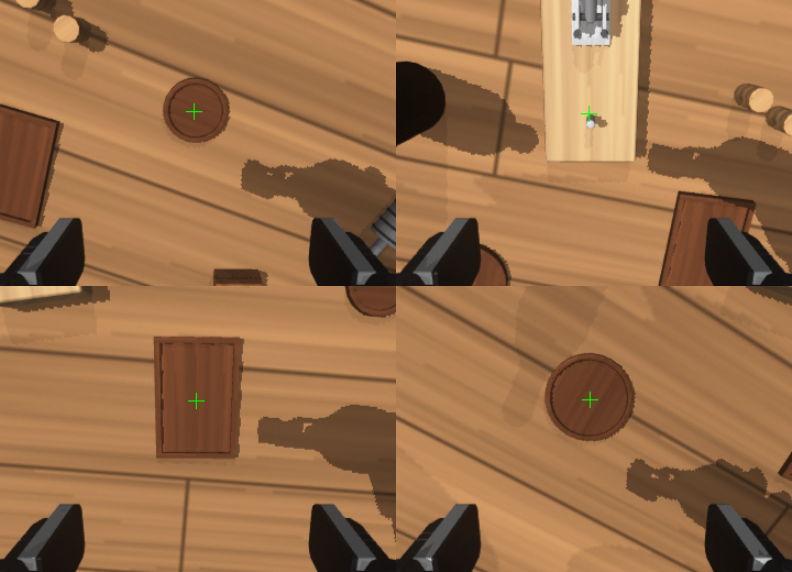

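Flyover: both saucers, the tray and the peg are all clear, with marks within 1–2 mm of each centre. Now the cup.

```bash
cat >> h.py <<'E'
def pick(arm,p,d,z,zt=.16,pre=.085):
    arm.move_pose([*p,zt],ori(d)); arm.command_gripper(pre)
    hit=arm.line_to([*p,z],vel=.1,guard=8); print("hit",hit,np.round(arm.current_ee_pos(),4))
    arm.command_gripper(0); print("width",arm.current_grip_width(),"F",np.round(arm.current_ft_force(),1))
    e=arm.current_ee_pos(); arm.line_to([e[0],e[1],e[2]+.07],vel=.12); print("lifted",arm.current_grip_width(),"F",np.round(arm.current_ft_force(),1),"t",arm.current_time_s())
E
python3 - <<'E'
from rig import arm
from h import *
s=dict(np.load("w_peg.npz"));W=cloud(s);q=W[(np.hypot(W[...,0]-.602,W[...,1]-.174)<.03)&(W[...,2]>.055)&(W[...,2]<.08)];print("peg",len(q),q.mean(0),ray(s,317.3,173.6,.07))
print(ray(s,317.3,173.6,.07))
pick(arm,(.397,-.299),291.5,.092,.19)
s=arm.snapshot("scene");w=arm.snapshot("wrist")
cv2.imwrite("pics/p1.png",np.hstack([cv2.resize(s["img"][180:340,80:280],(400,320)),cv2.resize(w["img"],(400,320))]))
E
```

```text
peg 72 [0.60388994 0.17312998 0.06742722] [0.60223646 0.17206399 0.07      ]
[0.60223646 0.17206399 0.07      ]
hit False [ 0.3975 -0.2993  0.0925]
width 0.037241070541141646 F [-0.9  1.2  4.6]
lifted 0.037412202341751466 F [ 0.4 -0.2 -1.7] t 10.7333
```

View pics/p1.png

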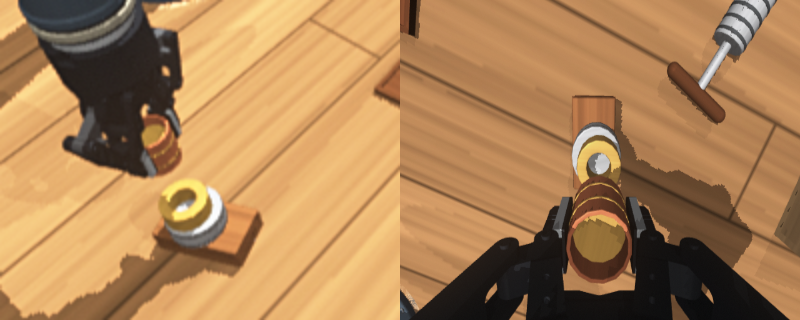

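Cup is gripped upright, and the ring, weight and case stayed put. Placing it, then hovering over the stack to measure the ring.

```bash
cat >> h.py <<'E'
def place(arm,p,d,z,op,zt=.13):
    arm.move_pose([*p,zt],ori(d)); arm.line_to([*p,z+.012],vel=.12)
    hit=arm.line_to([*p,z-.006],vel=.03,guard=5); print("contact",hit,np.round(arm.current_ee_pos(),4),np.round(arm.current_ft_force(),1))
    arm.command_gripper(op); e=arm.current_ee_pos(); arm.line_to([e[0],e[1],e[2]+.1],vel=.15); print("t",arm.current_time_s())
def look(arm,p,d,bands,zt=.24,name="x"):
    arm.move_pose([*p,zt],ori(d)); s=arm.snapshot("wrist");W=cloud(s);np.savez("w_%s.npz"%name,**s);cv2.imwrite("pics/%s.png"%name,s["img"])
    for a,b in bands:
        m=((np.hypot(W[...,0]-p[0],W[...,1]-p[1])<.075)&(W[...,2]>a)&(W[...,2]<b)).astype(np.uint8);m=cv2.morphologyEx(m,cv2.MORPH_OPEN,np.ones((3,3)))
        c=max(cv2.findContours(m,0,2)[0],key=cv2.contourArea)[:,0]
        h=np.median(W[m>0][:,2]); P=np.array([ray(s,i,j,h)[:2] for i,j in c],np.float32)*1000
        print(a,"h",h,cv2.minAreaRect(P),cv2.minEnclosingCircle(P))
    return s
E
python3 - <<'E'
from rig import arm
from h import *
place(arm,(.605,-.158),291.5,.014,.07)
look(arm,(.605,-.158),291.5,[(.035,.06)],name="cupdone",zt=.2)
look(arm,(.399,-.297),291.5,[(.076,.09),(.05,.066),(.022,.04)],name="ring")
a=cv2.imread("pics/cupdone.png");b=cv2.imread("pics/ring.png");cv2.imwrite("pics/p2.png",cv2.resize(np.hstack([a[60:360,120:520],b[60:360,120:520]]),(800,300)))
E
```

```text
contact True [ 0.6053 -0.1581  0.0147] [-1.1  0.3  4.2]
t 14.525
0.035 h 0.038045669980550006 ((602.854736328125, -159.4026336669922), (40.58597183227539, 38.7464599609375), 21.497547149658203) ((602.9348754882812, -159.3846893310547), 20.79183578491211)
0.076 h 0.08372537517186286 ((396.8795471191406, -298.201171875), (47.209869384765625, 46.07892608642578), 21.628089904785156) ((396.7746887207031, -298.3856201171875), 24.053916931152344)
0.05 h 0.05990418463496558 ((405.5355529785156, -287.50579833984375), (36.64995574951172, 57.27891159057617), 41.8663215637207) ((397.84906005859375, -294.4695129394531), 28.952497482299805)
0.022 h 0.03194170347566576 ((423.8548278808594, -280.631591796875), (44.77219772338867, 53.49087142944336), 20.459442138671875) ((423.6484375, -280.0784912109375), 34.42723083496094)
```

View pics/p2.png

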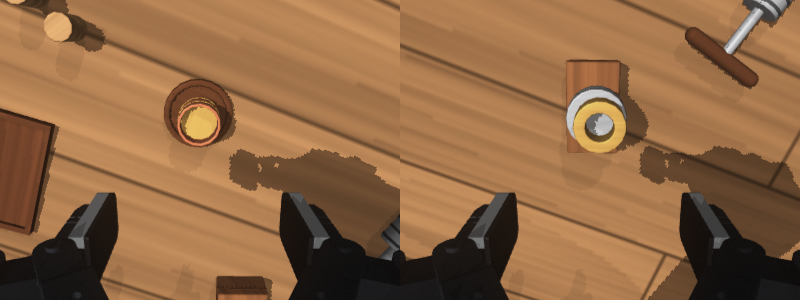

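Cup is standing upright inside the saucer rim, about 2 mm off centre. Ring next.

```bash
python3 - <<'E'
import re
t=open("h.py").read()
t=t.replace('    arm.command_gripper(op); e=','    assert arm.current_ee_pos()[2]<z+.006,"high contact"\n    arm.command_gripper(op); e=')
t=t.replace('arm.line_to([*p,z+.012],vel=.12)','h1=arm.line_to([*p,z+.012],vel=.1,guard=8); assert not h1,"early contact"')
open("h.py","w").write(t)
E
python3 - <<'E'
from rig import arm
from h import *
pick(arm,(.397,-.2985),291.5,.062,.16)
place(arm,(.603,.173),281.8,.042,.075,zt=.16)
look(arm,(.603,.173),281.8,[(.056,.068)],name="ringdone")
look(arm,(.399,-.295),291.5,[(.05,.066),(.022,.04)],name="wt",zt=.2)
a=cv2.imread("pics/ringdone.png");b=cv2.imread("pics/wt.png");cv2.imwrite("pics/p3.png",cv2.resize(np.hstack([a[60:360,120:520],b[60:360,120:520]]),(800,300)))
E
```

```text
hit False [ 0.3975 -0.2988  0.0625]
width 0.046638604783434685 F [-1.9  1.4  6.4]
lifted 0.04612344478815448 F [-0.4 -0.2 -2.1] t 19.1083
contact True [0.6033 0.173  0.043 ] [-1.  -0.2  4.6]
t 23.8333
0.056 h 0.06378298007804775 ((603.2848510742188, 172.44528198242188), (46.78432083129883, 46.01401901245117), 11.802751541137695) ((602.8925170898438, 172.50059509277344), 24.1415958404541)
0.05 h 0.05991733502446668 ((397.55889892578125, -294.7564697265625), (57.87849044799805, 56.35821533203125), 21.599863052368164) ((397.73004150390625, -294.5928039550781), 29.188444137573242)
0.022 h 0.03194004933795831 ((423.2451477050781, -280.69573974609375), (45.42874526977539, 53.9549560546875), 21.594701766967773) ((423.18963623046875, -280.5556640625), 35.1515007019043)
```

View pics/p3.png

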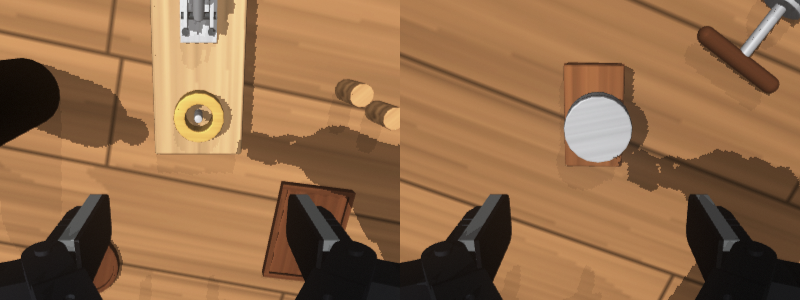

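Ring lies flat on the block (top 0.0638 against an expected 0.064) with the peg in its hole. Weight next.

```bash
python3 - <<'E'
from rig import arm
from h import *
pick(arm,(.3977,-.2947),291.5,.036,.14)
place(arm,(.3775,.2747),300,.010,.085,zt=.14)
look(arm,(.3775,.2747),300,[(.027,.042)],name="wtdone")
look(arm,(.400,-.290),291.5,[(.022,.04)],name="case",zt=.2)
a=cv2.imread("pics/wtdone.png");b=cv2.imread("pics/case.png");cv2.imwrite("pics/p4.png",cv2.resize(np.hstack([a[60:360,120:520],b[60:360,120:520]]),(800,300)))
E
```

```text
hit False [ 0.3982 -0.2949  0.0365]
width 0.05640234637887584 F [-1.8  1.5  7.5]
lifted 0.056161898202075455 F [-0.2 -0.6 -6.2] t 29.1917
contact True [0.3778 0.2748 0.0109] [-0.3 -0.4  7. ]
t 34.2333
0.027 h 0.033912579841188756 ((377.93719482421875, 274.4501037597656), (56.70684051513672, 56.96120071411133), 29.962413787841797) ((377.6556091308594, 274.2785949707031), 28.95766830444336)
0.022 h 0.03194496130447463 ((400.6298522949219, -289.4728088378906), (94.56936645507812, 53.760494232177734), 21.292762756347656) ((400.4069519042969, -289.1328430175781), 53.67975997924805)
```

View pics/p4.png

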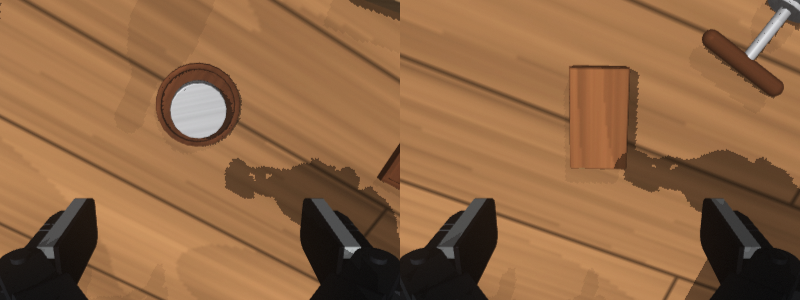

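Weight is flat in the saucer (top 0.0339, about 1 mm off centre). Now the case.

```bash
python3 - <<'E'
from rig import arm
from h import *
pick(arm,(.4005,-.2893),291.3,.009,.12)
place(arm,(.4736,.0107),274.2,.014,.085,zt=.12)
look(arm,(.4736,.0107),274.2,[(.028,.045)],name="casedone")
arm.move_pose([.45,-.35,.3],ori(291.5))
for n in("scene","top"): cv2.imwrite("pics/%s9.png"%n,arm.snapshot(n)["img"])
W=cloud(arm.snapshot("top"));b=W[140:190,170:235].reshape(-1,3);q=b[(b[:,2]>.05)];print("bottle",np.nanmin(q,0),np.nanmax(q,0))
a=cv2.imread("pics/casedone.png");b=cv2.imread("pics/scene9.png");cv2.imwrite("pics/p5.png",np.hstack([a[60:360,120:520],b[80:380,130:530]]))
print(arm.current_time_s(),arm.current_ft_force())
E
```

```text
hit False [ 0.4009 -0.2896  0.0095]
width 0.052558387790639094 F [-1.3  0.4  5.9]
lifted 0.05282545652073681 F [ 0.1  0.2 -2.3] t 39.9917
contact True [0.474  0.0106 0.0157] [-1.  -0.4  7. ]
t 43.95
0.028 h 0.0379530685809506 ((473.7285461425781, 10.029657363891602), (94.97721862792969, 53.68292999267578), 3.9575259685516357) ((473.9505920410156, 10.354721069335938), 53.883995056152344)
bottle [0.53991666 0.32625723 0.050545  ] [0.61236168 0.39404154 0.28417069]
46.0917 [ 0.20118999 -0.2668864   0.18319385]
```

View pics/p5.png

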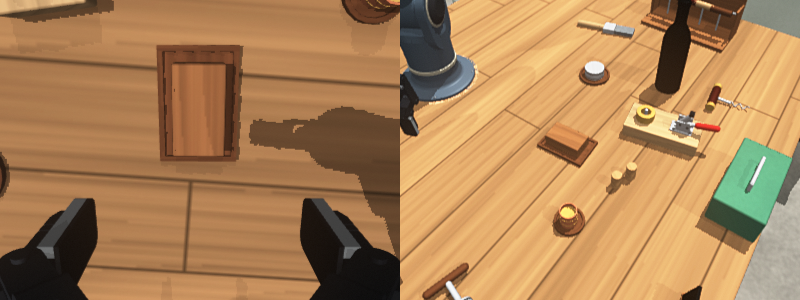

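All four are in place and the bottle hasn't moved. The case top reads about 1 mm high, so I'll check it for tilt.

```bash
python3 - <<'E'
from h import *
s=dict(np.load("w_casedone.npz"));W=cloud(s);a=np.radians(4.1);R=np.array([[np.cos(a),np.sin(a)],[-np.sin(a),np.cos(a)]])
L=(W[...,:2]-[.4737,.0105])@R.T;z=W[...,2]
m=(abs(L[...,0])<.043)&(abs(L[...,1])<.023)&(z<.05)
A=np.c_[L[m],np.ones(m.sum())];print("plane",np.linalg.lstsq(A,z[m],rcond=None)[0])
f=(abs(L[...,0])<.054)&(abs(L[...,1])<.034)&((abs(L[...,0])>.051)|(abs(L[...,1])>.031))
print("floor after",np.percentile(z[f],[10,30,50,70]))
s=dict(np.load("w_tray.npz"));W=cloud(s);L=(W[...,:2]-[.4737,.0105])@R.T;f=(abs(L[...,0])<.045)&(abs(L[...,1])<.025);print("floor before",np.median(W[f][:,2]))
E
```

```text
plane [0.00098335 0.00199529 0.03801779]
floor after [0.0056921  0.00825023 0.31703248 0.32184046]
floor before 0.33955744265291954
```

```bash
python3 -c "
from rig import arm
arm.hold(0.5);print(arm.sign_off(),arm.current_time_s())"
```

```text
the job is handed in; nothing more can be done
the job is handed in; nothing more can be done
```

The kit is unpacked in the order asked, and I handed the job in at about 47 s of the 122 s allowed. The arm was parked clear of everything. The last checks, made with the wrist camera except for the bottle:

| Piece | Where it is | Last check |
|---|---|---|
| Cup | Upright in the small saucer | About 2 mm off centre, inside the rim |
| Gauge ring | Over the peg, flat on the block | Top at 63.8 mm, 64 mm expected |
| Weight | In the wide saucer | Under 1 mm off centre, top at 33.9 mm, 34 mm expected |
| Case | Lengthwise in the tray | Under 1 mm off centre, angle within 0.3°, tilt about 0.002 rad |
| Bottle | Standing where it was | Unchanged to within 1 mm (top camera) |

**Checks that disagreed:**
- **Case height:** its top read 38.0 mm, where a 5 mm tray floor would give 37 mm, and it made contact about 1 mm early. It lies flat, so I took this to be a slightly higher tray floor. My attempt to measure that floor directly was spoiled by stray depth readings.
- **Top camera:** it read up to about 5 mm too far in y compared with the wrist camera, and the scene camera mostly sided with the wrist. I used the wrist values throughout.

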